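Set the trimmer's stop short of the tight spot in its rail

TASK

The cutter head of the bench trimmer has begun to bind somewhere along its rail. Take the head by its red knob and slide it gently towards the blue stop until you clearly feel it go tight - do not force it on into the tight spot - then back it off about 15 mm so that it stands free again. Leave it there, bring the stop up against the head and press the orange lever down flat to lock it, so that nobody runs the head into the tight spot; leave the mug, the trophy cup and the gift box alone.

Things in the scene. Friction and masses are not known exactly. Their poses are not given: they have to be found in the camera images.
- trimmer: rail-guided bench trimmer, fixed: white board 300 x 700 mm, top 22 mm above the table, with a silver guide rail 36 mm wide along its y axis, rail top 56 mm above the table. Origin at table height below the middle of the rail; y runs along the rail from the head towards the stop, z up
- head_knob (a point): centre of the red round knob, 34 mm across and tall, on the black cutter head (72 x 70 mm; its deck is 25 mm below this point). The head slides only along the rail, with 4 N of drag where free. In the tight spot (rail_bruise: unseen, unmeasured, anywhere between head and stop) drag climbs 1.3 N per mm and the head sticks; at about 20 N, 14 mm in, it is being forced
- head_front (a point): middle of the head's front face, the one towards the stop, 35 mm along the rail from the knob's axis and 35 mm below the knob point; axes as the trimmer's
- stop_grip (a point): grip point of the blue block (26 mm across the rail, 24 mm along it, top 15 mm above this point) on the steel production stop. The stop (60 mm across the rail, its steel deck 75 mm above the table, 23 mm below this point) slides along the rail with 4 N of drag while its lever is up
- stop_front (a point): middle of the stop's front face, the one towards the head, 12 mm along the rail from the grip point; axes as the trimmer's. It meets the head's front face
- lever_end (a point): upper face of the orange cam lever (22 mm wide) 8 mm short of its free end. The lever points away from the head, raised, and turns about a pin across the rail 20 mm along the rail from the grip point and 67 mm above the table; this point lies 50 mm out from the pin. Pressed down flat its upper face is 73 mm above the table
- stop_lever (a joint): cam lever: 0 rad raised (40 degrees above level), 0.7 rad pressed down flat, which locks the stop on the rail; it stays where it is left. Pressing takes 3 to 10 N
- head (a joint): how far the head stands along the rail, m, growing towards the stop; 0 at the start of its travel
- stop (a joint): how far the stop stands along the rail, m, growing towards the head; 0 at the end of the rail
- mug: white ceramic mug, 82 mm across, 92 mm tall, upright on the far side of the trimmer; origin at its underside. Not to be disturbed
- trophy: brass trophy cup on a black foot, 64 mm across (90 mm over its handles), 102 mm tall, upright on the far side of the trimmer; origin at its underside. Not to be disturbed
- gift_box: blue gift box, 90 x 130 x 35 mm, lying on the trimmer's board; origin at its underside. Not to be disturbed

How it is judged (in metres and radians):
On the way, in this order (a step that is already met when the one before it is completed fails the run):
1. the head is slid into the tight spot until it clearly binds (6 to 7 N or more) (y of rail_bruise in the frame of head_front below -0.0015 m), for 0.1 s.
2. the head is backed off and stands free, the stop still unlocked (y of rail_bruise in the frame of head_front above 0.002 m and value of joint stop_lever below 0.3 rad and velocity of joint head between -0.01 and 0.01 m/s), for 0.2 s.
At the end, for the whole second after the job is handed in: The head stands free, 2 to 26 mm back from where it begins to bind; the stop's front face is within 5 mm of the head's front face; the lever is pressed down (over 0.6 rad); nothing moves and the gripper has let go (y of rail_bruise in the frame of head_front between 0.002 and 0.026 m and y of stop_front in the frame of head_front below 0.005 m and value of joint stop_lever above 0.6 rad and velocity of joint head between -0.005 and 0.005 m/s and velocity of joint stop between -0.005 and 0.005 m/s); the robot touches nothing.
It fails at once if the head is forced into the tight spot (14 mm into it, some 20 N) (y of rail_bruise in the frame of head_front below -0.014 m).
It fails at once if the mug is disturbed (moved over 15 mm) (distance of mug from where it was at the start of the episode above 0.015 m).
It fails at once if the trophy cup is disturbed (moved over 15 mm) (distance of trophy from where it was at the start of the episode above 0.015 m).
It fails at once if the gift box is disturbed (moved over 15 mm) (distance of gift_box from where it was at the start of the episode above 0.015 m).
It also fails if it takes over 66 s, if anything falls off the work surface, if the arm or the gripper's body presses on something with over 40 N, if the wrist force passes 120 N, or if a joint passes its speed limit or range.

ROBOT

A 7-joint arm with a two-finger parallel gripper is mounted at the origin on the work surface. World frame = base frame: x ahead of the robot, y to its left, z up, the work surface at z = 0. Lengths are in mm, angles in rad, forces in N, time in s.
With the tool pointing down it reaches from about 400 to 875 mm from the base axis. Payload 4.4 kg.
Tool frame: the origin (TCP) lies midway between the tips of the shut fingers; the grasp point (between the pads) lies 19 mm behind it; z points along the fingers, y is the line along which they close (so a half turn about z gives the same grasp; the last joint's range is limited). The gripper opens to 85 mm and grips with 20 to 120 N. Pads are 22 mm wide; open, the fingers measure 114 mm over their backs; the gripper's body (76 mm by 85 mm) begins 54 mm behind the grasp point. The pads swing forward as they close: fully open they stand 13 mm farther back than shut.
Start: joints at [1.241, 0.628, 0.038, 1.517, -0.027, 0.996, -0.02], TCP at [169.516, -627.521, 231.313] pointing down, gripper open.
Joint ranges: [-3.06, 3.06], [-0.37, 2.12], [-1.25, 1.32], [0.18, 2.47], [-1.1, 4.24], [0.23, 1.98], [-2.94, 2.94]. Speed limits (rad/s): [2.57, 2.57, 3.14, 3.14, 3.14, 3.14, 3.14].

INTERFACE

Orientations are given as [roll, pitch, yaw] about the fixed x, y, z axes, in that order (R = Rz(yaw) Ry(pitch) Rx(roll)).
In Python, from cell import ctrl gives the robot as it stands.
- The arm moves only by the shell command python3 -m handwheel 'ROWS'. ROWS is JSON, a list of rows, each a list of 3 entries, a list of its own where there are three numbers: the turn, a rotation vector about the tool's x, y, z in degrees, then the shift along the tool's x, y, z in m, then the closure, from 0 (fully open) to 1 (shut). A call has 1 to 5 rows; each row shifts and turns the commanded pose from where the row before left it, along the tool's axes as they then stand; what a row does not reach is not made up. A row lasts 1/12 s, in which the tool goes at most 41.7 mm and 7.16 degrees, less where a joint would pass 70% of its speed; a pose out of reach is approached as far as the arm can. A call is refused whole if a number of a shift passes 0.0417 or a number of a turn 7.16, either way. A call with a gripper value outside its range is refused whole. The fingers move at their own pace and stop on an object; the grip force is fixed at half the most. Time passes only in rows, so rows that do not move let the fingers close. It gives the time, the measured TCP pose, the force, the opening and the grip force at its end, in the units of the state.
- ctrl.read_state(): the state, without advancing time (a new reading comes with each control period).
- ctrl.get_image(name): name is "scene" or "top" or "wrist"; returns a dict with "pixels" (420x560x3 uint8, red, green, blue), "fx", "fy", "cx", "cy" (pixels), "k1" (the pictures are not rectified: a ray, as slopes to the right and down, at radius r is drawn at 1 + k1 r^2 times it, then the intrinsics apply), "pose" (4x4, takes a point from camera to world coordinates); the wrist camera has in their place "T_tool_cam" (4x4, takes a point from camera to tool coordinates, whose origin is the TCP and whose axes are the flange's). Camera axes: x right, y up, looking along -z (the intrinsics and any distortion apply to the point x, -y, -z); pixel columns grow to the right and rows downward; lengths in mm; the calibration is good to about 2 mm. A picture is of the moment at which its call begins: read the wrist's pose just before it. There is no depth.
- ctrl.finish_job(): hands the job in; it is judged then, once.
The state is a dict: "clock": time; "qpos": joint angles; "qd": joint speeds; "tau": joint torques, N m; "eef_pos": TCP position; "tool_rot": TCP orientation; "force": force on the tool from outside, world axes, zero at the start; "torque": the same for the moment, N m; "width": finger opening in mm; "gripper_force": force on a finger pad.
Only numpy, scipy, OpenCV 4.12 (cv2) and the standard library are available. Lean on these libraries where they do the work, as an engineer would, in place of code of your own. Each camera call takes 0.05 s, during which the arm holds its last target. There are 200 camera calls.

## Working session

There is one attempt and no reset: what is moved stays moved. The work goes in short steps, Python scripts to look and compute and a shell command to move; the robot and the scene stay as the last step left them, time stands still between calls to the robot, and variables do not carry over. Pictures are saved under pics/ and viewed, at most 10 in all, crops included, and the job is handed in when it is done.

```bash
ls; mkdir -p pics; python3 - <<'E'
from cell import ctrl
import cv2
s=ctrl.read_state()
print({k:s[k] for k in('clock','eef_pos','tool_rot','force','width')})
for n in('scene','top'):
    im=ctrl.get_image(n); cv2.imwrite(f'pics/{n}0.png',im['pixels'][:,:,::-1]); print(n,im['fx'],im['cx'],im['cy'],im['k1'],im['pose'])
E
```

```text
pics
{'clock': 0.0, 'eef_pos': array([ 169.36593103, -626.90187215,  230.38225061]), 'tool_rot': array([-3.13970856e+00,  6.18547318e-06,  2.63820882e-01]), 'force': array([ 0.12055004,  0.49558084, -0.76285204]), 'width': 85.27157079724668}
scene 383.35787952120666 280.5653728973657 209.62140543647942 -0.04760518181167602 [[-1.71788770e-01 -8.07389108e-01  5.64456772e-01  1.10708459e+03]
 [ 9.85099655e-01 -1.45559602e-01  9.16027991e-02  1.61771130e+02]
 [ 8.20300113e-03  5.71782503e-01  8.20364236e-01  8.71534911e+02]
 [ 0.00000000e+00  0.00000000e+00  0.00000000e+00  1.00000000e+00]]
top 544.7696530159916 272.61942168063797 209.81223490955017 -0.1820533980823466 [[-1.24497621e-02  9.96462789e-01 -8.31078461e-02  4.69031969e+02]
 [-9.99837079e-01 -1.13192568e-02  1.40602310e-02  6.79479408e+01]
 [ 1.30697780e-02  8.32693526e-02  9.96441366e-01  1.36431210e+03]
 [ 0.00000000e+00  0.00000000e+00  0.00000000e+00  1.00000000e+00]]
```

View pics/scene0.png

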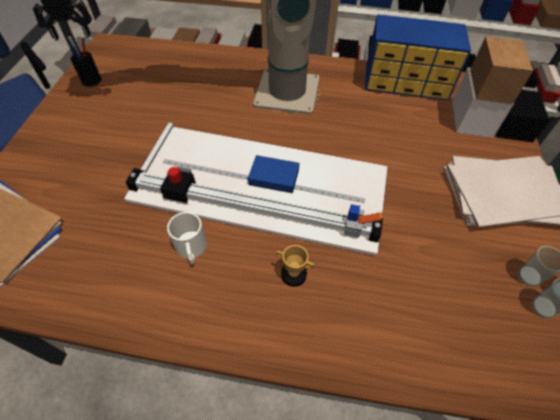

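View pics/top0.png

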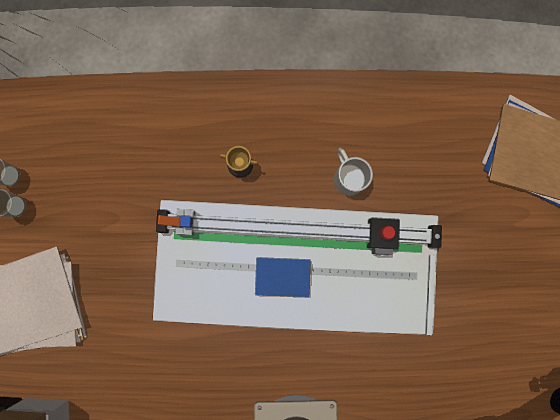

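The scene view shows the knob at about (175,174), the blue stop block at (354,213) and the lever at (370,217). In the top view the knob is at (389,232), the block at (186,221) and the lever at (170,220). The gift box is beside the rail; the mug and trophy are on its far side.

```bash
cat > h.py <<'E'
import numpy as np, cv2
from cell import ctrl
from scipy.spatial.transform import Rotation as R
def pose_tool(s):
    T=np.eye(4); T[:3,:3]=R.from_euler('xyz',s['tool_rot']).as_matrix(); T[:3,3]=s['eef_pos']; return T
def grab(n):
    s=ctrl.read_state(); im=ctrl.get_image(n)
    if n=='wrist': im['pose']=pose_tool(s)@im['T_tool_cam']
    return im
def ray(im,uv):
    K=np.array([[im['fx'],0,im['cx']],[0,im['fy'],im['cy']],[0,0,1]])
    x,y=cv2.undistortPoints(np.array([[uv]],float),K,np.array([im['k1'],0,0,0,0]))[0,0]
    P=np.asarray(im['pose']); d=P[:3,:3]@[x,-y,-1]; return P[:3,3],d/np.linalg.norm(d)
def onz(im,uv,z):
    o,d=ray(im,uv); return o+d*(z-o[2])/d[2]
def tri(a,b):
    A=np.zeros((3,3));v=np.zeros(3);L=[a,b]
    for o,d in L: M=np.eye(3)-np.outer(d,d);A+=M;v+=M@o
    p=np.linalg.solve(A,v); return p,[np.linalg.norm(np.cross(p-o,d)) for o,d in L]
HUE={'red':(174,6,120,60),'orange':(6,18,150,60),'blue':(105,125,120,40),'green':(45,80,80,40)}
def blobs(im,c,box=None,amin=15):
    h=cv2.cvtColor(im['pixels'],cv2.COLOR_RGB2HSV); a,b,s,v=HUE[c]
    H=h[...,0]; m=((H>=a)|(H<=b) if a>b else (H>=a)&(H<=b))&(h[...,1]>=s)&(h[...,2]>=v)
    m=m.astype(np.uint8)
    if box: k=np.zeros_like(m);x0,y0,x1,y1=box;k[y0:y1,x0:x1]=1;m*=k
    n,l,st,ce=cv2.connectedComponentsWithStats(m)
    return [(ce[i].round(1),st[i].tolist(),l==i) for i in range(1,n) if st[i][4]>=amin]
E
python3 - <<'E'
from h import *
np.set_printoptions(precision=1,suppress=True)
S=grab('scene');T=grab('top')
C={}
for n,im,bx in(('scene',S,(120,150,400,250)),('top',T,(150,195,445,270))):
    for c in('red','orange','blue'):
        for b in blobs(im,c,bx): print(n,c,b[0],b[1])
# rail direction: green strip in top
g=max(blobs(T,'green',(150,195,445,270)),key=lambda b:b[1][4])
ys,xs=np.nonzero(g[2]); 
pts=np.array([onz(T,(x,y),22)[:2] for x,y in zip(xs,ys)])
vx,vy,x0,y0=cv2.fitLine(pts.astype(np.float32),cv2.DIST_L2,0,.01,.01).ravel(); print('strip dir',np.degrees(np.arctan2(vy,vx)),x0,y0)
E
```

```text
scene red [174.4 174.6] [168, 167, 14, 16, 181]
scene orange [139.7 212.6] [120, 150, 54, 100, 2820]
scene orange [382.1 193.1] [312, 150, 88, 100, 2294]
scene orange [251.1 239.4] [203, 220, 138, 30, 2035]
scene blue [273.4 173.5] [248, 156, 51, 36, 1294]
scene blue [353.5 212.5] [348, 205, 11, 16, 129]
top red [387.  232.3] [379, 226, 17, 14, 183]
top orange [177.7 200.6] [150, 195, 101, 16, 247]
top orange [434.7 201.5] [419, 195, 26, 18, 157]
top orange [259.5 204. ] [252, 204, 16, 1, 16]
top orange [285.4 205.4] [269, 204, 34, 3, 37]
top orange [338.  208.4] [305, 206, 68, 5, 77]
top orange [152.3 215. ] [150, 211, 7, 9, 23]
top orange [414.2 213.3] [374, 210, 67, 15, 112]
top orange [168.3 220.4] [158, 215, 22, 12, 201]
top orange [155.5 249.9] [154, 232, 4, 38, 50]
top blue [185.4 221.1] [180, 216, 11, 11, 110]
top blue [282.1 264. ] [257, 258, 53, 12, 576]
strip dir 86.20607 504.76434 44.186497
```

```bash
python3 - <<'E'
from h import *
np.set_printoptions(precision=1,suppress=True)
S=grab('scene');T=grab('top')
k=tri(ray(S,(174.4,174.6)),ray(T,(387.5,232.3)));print('knob',k)
b=tri(ray(S,(353.5,212.5)),ray(T,(185.5,221.1)));print('blue',b)
d=b[0]-k[0];print('dir',np.degrees(np.arctan2(d[1],d[0])),np.linalg.norm(d[:2]))
print('knob top uv@z', [onz(T,(387.5,232.3),z) for z in(100,117,130)])
print('blue', [onz(T,(185.5,221.1),z) for z in(98,113)])
print('lever',onz(T,(168.3,220.4),95))
for n,uv in(('box corners',[(256,258),(311,260),(309,298),(255,296)]),):
    for p in uv: print(n,onz(T,p,57))
print('trophy',onz(T,(239,160),90),'mug',onz(T,(354,175),92))
for p in((160,201),(437,217),(432,334),(154,320)): print('board',onz(T,p,22))
E
```

```text
knob (array([ 518. , -217.2,  103.3]), [np.float64(1.0149683183182545), np.float64(1.0149683183182197)])
blue (array([550.6, 253.7,  96.7]), [np.float64(0.35925438108335095), np.float64(0.35925438108327035)])
dir 86.0387196428983 471.9712745332335
knob top uv@z [array([ 518.4, -218.9,  100. ]), array([ 517.8, -215.1,  117. ]), array([ 517.3, -212.1,  130. ])]
blue [array([550.5, 253.8,  98. ]), array([549.5, 251.6, 113. ])]
lever [552.8 294.9  95. ]
box corners [462.8  90.7  57. ]
box corners [456.3 -41.   57. ]
box corners [365.5 -34.9  57. ]
box corners [372.1  94.1  57. ]
trophy [694.6 128.1  90. ] mug [ 655.8 -144.1   92. ]
board [606.2 329.1  22. ]
board [ 558.1 -365.6   22. ]
board [ 264.8 -345.7   22. ]
board [311.8 344.8  22. ]
```

```bash
python3 -m handwheel '[[[0,0,-7.09],[0,0,0],0],[[0,0,-7.09],[0,0,0],0],[[0,0,-7.09],[0,0,0],0],[[0,0,-7.09],[0,0,0],0],[[0,0,-7.09],[0,0,0],0]]'
```

```text
clock: 0.72
eef_pos: [169.5, -627.5, 231.3]
tool_rot: [-3.141, -0.0, 0.889]
force: [0.8, 0.0, -0.7]
width: 85.5
gripper_force: 0.0
```

```bash
python3 -m handwheel '[[[0,0,-7.09],[0,0,0],0],[[0,0,-7.09],[0,0,0],0],[[0,0,-7.09],[0,0,0],0],[[0,0,-7.09],[0,0,0],0],[[0,0,-7.09],[0,0,0],0]]'
python3 - <<'E'
from h import *
s=ctrl.read_state(); T=pose_tool(s); print(s['qpos'].round(2),s['tool_rot'],T[:3,:3].T@(np.array([518,-217,190])-T[:3,3]))
E
```

```text
clock: 1.13
eef_pos: [169.4, -627.5, 231.2]
tool_rot: [-3.141, -0.0, 1.507]
force: [-0.3, 0.4, -0.0]
width: 85.6
gripper_force: 0.0
[ 1.44  0.64 -0.3   1.51  0.21  1.02  1.02] [-3.14144969e+00 -3.97723332e-05  1.50717635e+00] [431.85042864 321.84076864  41.21988544]
```

```bash
python3 -m handwheel '[[[0,0,0],[0.0288,0.0215,0],0],[[0,0,0],[0.0288,0.0215,0],0],[[0,0,0],[0.0288,0.0215,0],0],[[0,0,0],[0.0288,0.0215,0],0],[[0,0,0],[0.0288,0.0215,0],0]]'
python3 -m handwheel '[[[0,0,0],[0.0288,0.0215,0],0],[[0,0,0],[0.0288,0.0215,0],0],[[0,0,0],[0.0288,0.0215,0],0],[[0,0,0],[0.0288,0.0215,0],0],[[0,0,0],[0.0288,0.0215,0],0]]'
python3 -m handwheel '[[[0,0,0],[0.0288,0.0215,0],0],[[0,0,0],[0.0288,0.0215,0],0],[[0,0,0],[0.0288,0.0215,0],0],[[0,0,0],[0.0288,0.0215,0],0],[[0,0,0],[0.0288,0.0215,0],0]]'
python3 -m handwheel '[[[0,0,0],[0,0,0],0],[[0,0,0],[0,0,0],0]]'
python3 - <<'E'
from h import *
im=grab('wrist'); cv2.imwrite('pics/w1.png',im['pixels'][:,:,::-1])
for b in blobs(im,'red'): print(b[0],b[1],onz(im,b[0],103))
s=ctrl.read_state(); print(s['qpos'].round(2),im['T_tool_cam'])
E
```

```text
clock: 1.55
eef_pos: [287.4, -490.1, 231.4]
tool_rot: [3.141, 0.0, 1.501]
force: [0.1, 0.6, 0.6]
width: 85.1
gripper_force: 0.0
clock: 1.97
eef_pos: [404.9, -353.9, 231.5]
tool_rot: [3.141, 0.0, 1.501]
force: [0.8, -0.3, 0.8]
width: 85.3
gripper_force: 0.0
clock: 2.38
eef_pos: [522.2, -217.6, 231.5]
tool_rot: [3.141, 0.0, 1.501]
force: [0.8, -0.7, 0.3]
width: 85.4
gripper_force: 0.0
clock: 2.55
eef_pos: [522.8, -216.3, 231.4]
tool_rot: [3.141, -0.001, 1.507]
force: [-1.0, -1.1, -0.1]
width: 85.3
gripper_force: 0.0
[267.6 202.8] [248, 181, 40, 44, 1402] [ 517.33936737 -216.48008725  103.        ]
[ 0.56  0.52 -0.33  1.75  0.21  0.9   0.08] [[ 5.70509693e-04  9.51213786e-01  3.08532020e-01  7.94434257e+01]
 [ 9.99999760e-01 -6.63794240e-04  1.97388511e-04  3.67219399e-01]
 [ 3.92560451e-04  3.08531834e-01 -9.51213937e-01 -1.42606711e+02]
 [ 0.00000000e+00  0.00000000e+00  0.00000000e+00  1.00000000e+00]]
```

View pics/w1.png

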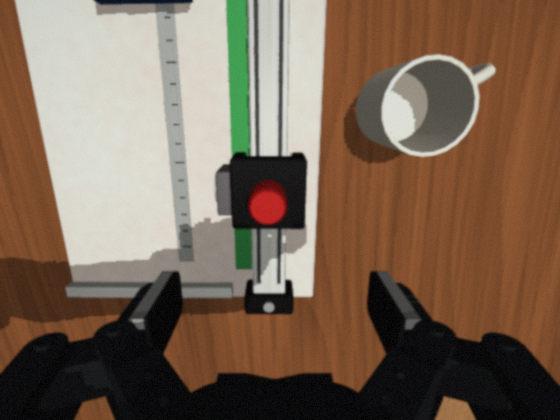

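The wrist view shows the knob at (267,203), the rail running vertically in the picture, and the mug well right at (420,105). Descending.

```bash
python3 -m handwheel '[[[0,0,0],[0,-0.0055,0.03],0],[[0,0,0],[0,0,0.03],0],[[0,0,0],[0,0,0.03],0],[[0,0,0],[0,0,0.028],0],[[0,0,0],[0,0,0.025],0]]'
python3 -m handwheel '[[[0,0,0],[0,0,0],0.4],[[0,0,0],[0,0,0],0.5],[[0,0,0],[0,0,0],0.7],[[0,0,0],[0,0,0],0.7],[[0,0,0],[0,0,0],0.7]]'
python3 -m handwheel '[[[0,0,0],[0,0,0],0.8],[[0,0,0],[0,0,0],0.8],[[0,0,0],[0,0,0],0.8],[[0,0,0],[0,0,0],0.8],[[0,0,0],[0,0,0],0.8]]'
```

```text
clock: 3.02
eef_pos: [513.9, -220.8, 86.8]
tool_rot: [-3.14, 0.001, 1.498]
force: [-0.9, -1.1, 0.4]
width: 85.3
gripper_force: 0.0
clock: 3.43
eef_pos: [516.9, -219.5, 90.5]
tool_rot: [3.138, 0.001, 1.501]
force: [-0.9, -1.3, 1.2]
width: 32.3
gripper_force: 59.2
clock: 3.85
eef_pos: [516.9, -219.6, 90.5]
tool_rot: [3.138, 0.002, 1.501]
force: [-0.5, -0.7, 6.5]
width: 32.3
gripper_force: 59.5
```

```bash
cat > chk.py <<'E'
# print force along the rail (drag positive) and TCP; fail when over the limit
import sys
from h import *
s=ctrl.read_state(); u=np.array([np.cos(np.radians(86.04)),np.sin(np.radians(86.04)),0])
f=-s['force']@u; print(round(s['clock'],2),'drag',round(f,1),'along',round(s['eef_pos']@u,1),'pos',s['eef_pos'].round(1),'F',s['force'].round(1),'w',round(s['width'],1))
sys.exit(f>float(sys.argv[1]))
E
python3 -m handwheel '[[[0,0,0],[0,0,-0.001],0.8],[[0,0,0],[0,0,-0.001],0.8]]' >/dev/null; python3 chk.py 6
for_=1
python3 -m handwheel '[[[0,0,0],[0.001,0,0],0.8],[[0,0,0],[0.002,0,0],0.8]]' >/dev/null; python3 chk.py 6 && python3 -m handwheel '[[[0,0,0],[0.002,0,0],0.8],[[0,0,0],[0.002,0,0],0.8]]' >/dev/null && python3 chk.py 6 && python3 -m handwheel '[[[0,0,0],[0.003,0,0],0.8],[[0,0,0],[0.003,0,0],0.8]]' >/dev/null && python3 chk.py 6 && python3 -m handwheel '[[[0,0,0],[0.003,0,0],0.8],[[0,0,0],[0.003,0,0],0.8]]' >/dev/null && python3 chk.py 6
```

```text
4.02 drag 2.8 along -183.3 pos [ 516.8 -219.5   90.7] F [  4.6  -3.2 -15. ] w 31.6
4.18 drag 3.4 along -181.3 pos [ 516.9 -217.5   90.6] F [ 2.5 -3.6 -5.6] w 32.0False
False
```

```bash
sed -i 's/sys.exit(.*/sys.exit(int(f>float(sys.argv[1])))/' chk.py
python3 -m handwheel '[[[0,0,0],[0.002,0,0],0.8],[[0,0,0],[0.002,0,0],0.8]]' >/dev/null && python3 chk.py 6.5 && python3 -m handwheel '[[[0,0,0],[0.003,0,0],0.8],[[0,0,0],[0.003,0,0],0.8]]' >/dev/null && python3 chk.py 6.5 && python3 -m handwheel '[[[0,0,0],[0.003,0,0],0.8],[[0,0,0],[0.003,0,0],0.8]]' >/dev/null && python3 chk.py 6.5 && python3 -m handwheel '[[[0,0,0],[0.003,0,0],0.8],[[0,0,0],[0.003,0,0],0.8]]' >/dev/null && python3 chk.py 6.5
```

```text
4.35 drag 4.0 along -177.1 pos [ 517.2 -213.3   90.6] F [ 2.9 -4.2 -5.3] w 31.9
4.52 drag 4.9 along -171.1 pos [ 517.6 -207.4   90.6] F [ 2.6 -5.1 -5.9] w 31.9
4.68 drag 4.3 along -165.0 pos [ 518.  -201.3   90.6] F [ 2.4 -4.5 -6.2] w 32.1
4.85 drag 4.0 along -159.0 pos [ 518.5 -195.3   90.6] F [ 2.2 -4.2 -5.7] w 32.2
```

```bash
python3 -m handwheel '[[[0,0,0],[0.003,0,0],0.8],[[0,0,0],[0.003,0,0],0.8]]' >/dev/null && python3 chk.py 6.5 && python3 -m handwheel '[[[0,0,0],[0.003,0,0],0.8],[[0,0,0],[0.003,0,0],0.8]]' >/dev/null && python3 chk.py 6.5 && python3 -m handwheel '[[[0,0,0],[0.003,0,0],0.8],[[0,0,0],[0.003,0,0],0.8]]' >/dev/null && python3 chk.py 6.5 && python3 -m handwheel '[[[0,0,0],[0.003,0,0],0.8],[[0,0,0],[0.003,0,0],0.8]]' >/dev/null && python3 chk.py 6.5 && python3 -m handwheel '[[[0,0,0],[0.003,0,0],0.8],[[0,0,0],[0.003,0,0],0.8]]' >/dev/null && python3 chk.py 6.5 && python3 -m handwheel '[[[0,0,0],[0.003,0,0],0.8],[[0,0,0],[0.003,0,0],0.8]]' >/dev/null && python3 chk.py 6.5 && python3 -m handwheel '[[[0,0,0],[0.003,0,0],0.8],[[0,0,0],[0.003,0,0],0.8]]' >/dev/null && python3 chk.py 6.5 && python3 -m handwheel '[[[0,0,0],[0.003,0,0],0.8],[[0,0,0],[0.003,0,0],0.8]]' >/dev/null && python3 chk.py 6.5 && python3 -m handwheel '[[[0,0,0],[0.003,0,0],0.8],[[0,0,0],[0.003,0,0],0.8]]' >/dev/null && python3 chk.py 6.5 && python3 -m handwheel '[[[0,0,0],[0.003,0,0],0.8],[[0,0,0],[0.003,0,0],0.8]]' >/dev/null && python3 chk.py 6.5
```

```text
5.02 drag 4.2 along -153.0 pos [ 518.9 -189.3   90.6] F [ 3.7 -4.5 -5.2] w 31.8
5.18 drag 4.2 along -147.0 pos [ 519.3 -183.3   90.6] F [ 2.5 -4.4 -5.9] w 32.0
5.35 drag 3.3 along -141.0 pos [ 519.7 -177.3   90.6] F [ 3.  -3.5 -5.3] w 31.8
5.52 drag 4.0 along -135.0 pos [ 520.1 -171.3   90.6] F [ 2.  -4.1 -5.7] w 32.1
5.68 drag 4.8 along -129.0 pos [ 520.6 -165.3   90.6] F [ 3.  -5.  -6.8] w 32.5
5.85 drag 4.6 along -123.0 pos [ 520.9 -159.4   90.6] F [ 2.  -4.7 -5.9] w 32.2
6.02 drag 4.3 along -117.0 pos [ 521.3 -153.4   90.6] F [ 2.5 -4.4 -6. ] w 32.0
6.18 drag 4.8 along -111.0 pos [ 521.7 -147.4   90.6] F [ 2.2 -4.9 -5.7] w 32.0
6.35 drag 4.6 along -105.0 pos [ 522.2 -141.4   90.6] F [ 2.2 -4.7 -4.9] w 31.8
6.52 drag 4.5 along -99.0 pos [ 522.6 -135.4   90.6] F [ 3.1 -4.8 -5.6] w 32.2
```

Clean signal; continuing.

```bash
python3 -m handwheel '[[[0,0,0],[0.003,0,0],0.8],[[0,0,0],[0.003,0,0],0.8]]' >/dev/null && python3 chk.py 6.5 && python3 -m handwheel '[[[0,0,0],[0.003,0,0],0.8],[[0,0,0],[0.003,0,0],0.8]]' >/dev/null && python3 chk.py 6.5 && python3 -m handwheel '[[[0,0,0],[0.003,0,0],0.8],[[0,0,0],[0.003,0,0],0.8]]' >/dev/null && python3 chk.py 6.5 && python3 -m handwheel '[[[0,0,0],[0.003,0,0],0.8],[[0,0,0],[0.003,0,0],0.8]]' >/dev/null && python3 chk.py 6.5 && python3 -m handwheel '[[[0,0,0],[0.003,0,0],0.8],[[0,0,0],[0.003,0,0],0.8]]' >/dev/null && python3 chk.py 6.5 && python3 -m handwheel '[[[0,0,0],[0.003,0,0],0.8],[[0,0,0],[0.003,0,0],0.8]]' >/dev/null && python3 chk.py 6.5 && python3 -m handwheel '[[[0,0,0],[0.003,0,0],0.8],[[0,0,0],[0.003,0,0],0.8]]' >/dev/null && python3 chk.py 6.5 && python3 -m handwheel '[[[0,0,0],[0.003,0,0],0.8],[[0,0,0],[0.003,0,0],0.8]]' >/dev/null && python3 chk.py 6.5 && python3 -m handwheel '[[[0,0,0],[0.003,0,0],0.8],[[0,0,0],[0.003,0,0],0.8]]' >/dev/null && python3 chk.py 6.5 && python3 -m handwheel '[[[0,0,0],[0.003,0,0],0.8],[[0,0,0],[0.003,0,0],0.8]]' >/dev/null && python3 chk.py 6.5
```

```text
6.68 drag 4.2 along -93.0 pos [ 523.  -129.4   90.6] F [ 1.6 -4.3 -5.3] w 31.9
6.85 drag 4.2 along -87.0 pos [ 523.4 -123.4   90.6] F [ 3.  -4.4 -6. ] w 32.3
7.02 drag 2.5 along -81.0 pos [ 523.8 -117.5   90.6] F [ 2.6 -2.7 -6. ] w 31.8
7.18 drag 3.8 along -75.0 pos [ 524.2 -111.5   90.6] F [ 2.7 -4.  -5. ] w 32.0
7.35 drag 4.8 along -69.0 pos [ 524.7 -105.5   90.6] F [ 2.4 -5.  -5.8] w 32.2
7.52 drag 3.3 along -63.0 pos [525.1 -99.5  90.6] F [ 2.9 -3.5 -4.8] w 32.1
7.68 drag 4.7 along -57.0 pos [525.5 -93.5  90.6] F [ 2.9 -4.9 -5.5] w 31.9
7.85 drag 3.8 along -51.0 pos [525.8 -87.6  90.6] F [ 2.6 -4.  -5.7] w 32.2
8.02 drag 3.7 along -45.0 pos [526.3 -81.6  90.6] F [ 2.1 -3.8 -5.4] w 32.2
8.18 drag 4.4 along -39.0 pos [526.7 -75.6  90.6] F [ 2.9 -4.6 -5.6] w 32.3
```

```bash
python3 -m handwheel '[[[0,0,0],[0.003,0,0],0.8],[[0,0,0],[0.003,0,0],0.8]]' >/dev/null && python3 chk.py 6.5 && python3 -m handwheel '[[[0,0,0],[0.003,0,0],0.8],[[0,0,0],[0.003,0,0],0.8]]' >/dev/null && python3 chk.py 6.5 && python3 -m handwheel '[[[0,0,0],[0.003,0,0],0.8],[[0,0,0],[0.003,0,0],0.8]]' >/dev/null && python3 chk.py 6.5 && python3 -m handwheel '[[[0,0,0],[0.003,0,0],0.8],[[0,0,0],[0.003,0,0],0.8]]' >/dev/null && python3 chk.py 6.5 && python3 -m handwheel '[[[0,0,0],[0.003,0,0],0.8],[[0,0,0],[0.003,0,0],0.8]]' >/dev/null && python3 chk.py 6.5 && python3 -m handwheel '[[[0,0,0],[0.003,0,0],0.8],[[0,0,0],[0.003,0,0],0.8]]' >/dev/null && python3 chk.py 6.5 && python3 -m handwheel '[[[0,0,0],[0.003,0,0],0.8],[[0,0,0],[0.003,0,0],0.8]]' >/dev/null && python3 chk.py 6.5 && python3 -m handwheel '[[[0,0,0],[0.003,0,0],0.8],[[0,0,0],[0.003,0,0],0.8]]' >/dev/null && python3 chk.py 6.5 && python3 -m handwheel '[[[0,0,0],[0.003,0,0],0.8],[[0,0,0],[0.003,0,0],0.8]]' >/dev/null && python3 chk.py 6.5 && python3 -m handwheel '[[[0,0,0],[0.003,0,0],0.8],[[0,0,0],[0.003,0,0],0.8]]' >/dev/null && python3 chk.py 6.5
```

```text
8.35 drag 3.9 along -33.0 pos [527.1 -69.6  90.6] F [ 3.9 -4.2 -4.6] w 32.0
8.52 drag 4.5 along -27.0 pos [527.5 -63.6  90.6] F [ 2.4 -4.7 -5.5] w 32.2
8.68 drag 4.5 along -21.0 pos [527.9 -57.6  90.6] F [ 2.3 -4.7 -4.8] w 31.8
8.85 drag 4.0 along -15.0 pos [528.3 -51.6  90.6] F [ 2.1 -4.2 -5.3] w 32.0
9.02 drag 7.9 along -10.0 pos [528.7 -46.6  90.6] F [ 3.1 -8.2 -4.6] w 31.8
```

```bash
python3 -m handwheel '[[[0,0,0],[0,0,0],0.8],[[0,0,0],[0,0,0],0.8]]' >/dev/null; python3 chk.py 99;  python3 -m handwheel '[[[0,0,0],[0.001,0,0],0.8],[[0,0,0],[0,0,0],0.8]]' >/dev/null; python3 chk.py 99
```

```text
9.18 drag 4.2 along -9.0 pos [528.7 -45.7  90.6] F [ 2.2 -4.4 -5. ] w 31.9
9.35 drag 6.0 along -8.8 pos [528.8 -45.5  90.6] F [ 2.8 -6.2 -4.7] w 32.1
```

```bash
python3 -m handwheel '[[[0,0,0],[0.001,0,0],0.8]]' >/dev/null; python3 chk.py 9 && python3 -m handwheel '[[[0,0,0],[0.001,0,0],0.8]]' >/dev/null && python3 chk.py 9 && python3 -m handwheel '[[[0,0,0],[0.001,0,0],0.8]]' >/dev/null && python3 chk.py 9
```

```text
9.43 drag 8.2 along -8.7 pos [528.8 -45.4  90.6] F [ 3.3 -8.4 -5. ] w 31.8
9.52 drag 10.4 along -8.6 pos [528.8 -45.2  90.6] F [  2.9 -10.6  -4.4] w 32.1
```

```bash
python3 -m handwheel '[[[0,0,0],[-0.005,0,0],0.8],[[0,0,0],[-0.005,0,0],0.8],[[0,0,0],[-0.005,0,0],0.8],[[0,0,0],[-0.005,0,0],0.8]]' >/dev/null; python3 chk.py 99;python3 -m handwheel '[[[0,0,0],[0,0,0],0.8],[[0,0,0],[0,0,0],0.8],[[0,0,0],[0,0,0],0.8]]' >/dev/null; python3 chk.py 99
```

```text
9.85 drag -4.7 along -21.9 pos [527.9 -58.5  90.6] F [ 3.8  4.5 -5.3] w 32.2
10.1 drag -2.4 along -23.6 pos [527.8 -60.2  90.6] F [ 3.2  2.1 -4.2] w 32.1
```

```bash
python3 -m handwheel '[[[0,0,0],[-0.003,0,0],0.8],[[0,0,0],[0,0,0],0.8],[[0,0,0],[0,0,0],0.8],[[0,0,0],[0,0,0],0.8],[[0,0,0],[0,0,0],0.8]]' >/dev/null; python3 chk.py 99;python3 -m handwheel '[[[0,0,0],[0,0,0],0],[[0,0,0],[0,0,0],0],[[0,0,0],[0,0,0],0],[[0,0,0],[0,0,0],0],[[0,0,0],[0,0,0],0]]' >/dev/null; python3 chk.py 99
python3 -m handwheel '[[[0,0,0],[0,0,-0.03],0],[[0,0,0],[0,0,-0.03],0],[[0,0,0],[0,0,-0.03],0],[[0,0,0],[0,0,-0.02],0],[[0,0,0],[0,0,0],0]]' >/dev/null; python3 chk.py 99
python3 - <<'E'
from h import *
im=grab('wrist')
for b in blobs(im,'red'): print(b[0],b[1],onz(im,b[0],104))
im=grab('top')
for b in blobs(im,'red',(150,195,445,270)): print(b[0],b[1],onz(im,b[0],104))
s=ctrl.read_state(); T=pose_tool(s); print(s['tool_rot'],T[:3,:3].T@(np.array([550.6,253.7,200])-T[:3,3]))
E
```

```text
10.52 drag -2.2 along -26.6 pos [527.5 -63.2  90.6] F [ 4.6  1.9 -4.6] w 32.0
10.93 drag -0.0 along -27.8 pos [526.1 -64.3  90.4] F [-0.2  0.1  0.3] w 85.5
11.35 drag 0.1 along -27.5 pos [529.1 -64.2 204.6] F [ 0.4 -0.1  0.9] w 85.5
[271.4 206.8] [250, 182, 44, 50, 1745] [528.17308443 -59.9141667  104.        ]
[315.9 230.3] [314, 224, 6, 12, 36] [525.31072498 -49.66079344 104.        ]
[3.14022292e+00 4.83999116e-04 1.50087263e+00] [318.87969293   1.67713089   0.83892175]
```

```bash
python3 -m handwheel '[[[0,0,0],[0.04,0,0],0],[[0,0,0],[0.04,0,0],0],[[0,0,0],[0.04,0,0],0],[[0,0,0],[0.04,0,0],0],[[0,0,0],[0.04,0,0],0]]' >/dev/null
python3 -m handwheel '[[[0,0,0],[0.04,0.0015,0],0],[[0,0,0],[0.04,0,0],0],[[0,0,0],[0.039,0,0],0],[[0,0,0],[0,0,0],0],[[0,0,0],[0,0,0],0]]' >/dev/null; python3 chk.py 99
python3 - <<'E'
from h import *
im=grab('wrist');cv2.imwrite('pics/w2.png',im['pixels'][:,:,::-1])
for c in('blue','orange'):
  for b in blobs(im,c,amin=100): print(c,b[0],b[1],onz(im,b[0],98),onz(im,b[0],113))
E
```

```text
12.28 drag 0.1 along 294.3 pos [548.3 257.1 198.4] F [ 1.2 -0.2  0. ] w 85.8
blue [276.2 214.2] [260, 194, 34, 42, 1301] [549.70003158 255.11102912  98.        ] [549.9790537  260.12771343 113.        ]
blue [191.6 358.6] [164, 331, 52, 62, 2230] [462.014783   117.92549403  98.        ] [467.70744352 131.41193686 113.        ]
orange [326.5 142.7] [0, 0, 560, 392, 122378] [590.34725496 308.57309698  98.        ] [588.11674016 310.28906301 113.        ]
orange [276.4 155.5] [261, 128, 32, 58, 1568] [552.70695947 301.45808652  98.        ] [552.80033554 303.61332934 113.        ]
orange [454.1 410.1] [435, 397, 41, 23, 668] [714.28169474  38.20388217  98.        ] [704.39953666  56.6122929  113.        ]
orange [ 83.2 412.8] [76, 403, 14, 17, 157] [342.54856611  56.43854545  98.        ] [355.6170043   73.72115823 113.        ]
```

View pics/w2.png

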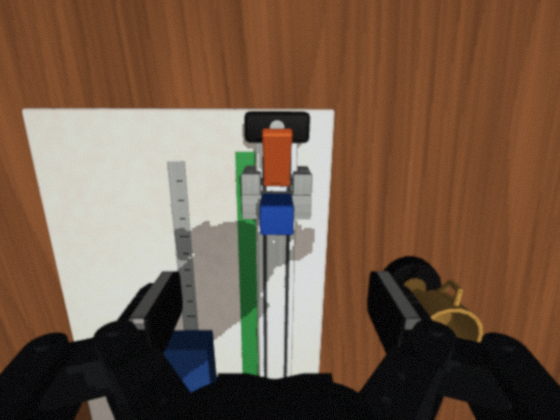

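```bash
python3 -m handwheel '[[[0,0,0],[-0.0028,0.0019,0.03],0],[[0,0,0],[0,0,0.03],0],[[0,0,0],[0,0,0.03],0],[[0,0,0],[0,0,0.022],0],[[0,0,0],[0,0,0],0]]' >/dev/null; python3 chk.py 99
python3 -m handwheel '[[[0,0,0],[0,0,0],0.4],[[0,0,0],[0,0,0],0.6],[[0,0,0],[0,0,0],0.8],[[0,0,0],[0,0,0],0.9],[[0,0,0],[0,0,0],0.9]]' >/dev/null; python3 chk.py 99
python3 -m handwheel '[[[0,0,0],[-0.002,0,0],0.9],[[0,0,0],[-0.004,0,0],0.9],[[0,0,0],[-0.006,0,0],0.9],[[0,0,0],[-0.008,0,0],0.9]]' >/dev/null; python3 chk.py 99
```

```text
12.75 drag 0.2 along 283.6 pos [548.7 246.3  83.1] F [-0.8 -0.1 -0.1] w 85.5
13.17 drag 1.7 along 288.9 pos [549.3 251.5  89.6] F [-17.6  -0.5  17.1] w 25.5
13.5 drag -4.9 along 272.5 pos [548.2 235.2  89.8] F [-5.9  5.3  6.2] w 25.0
```

```bash
python3 -m handwheel '[[[0,0,0],[-0.01,0,0],0.9],[[0,0,0],[-0.01,0,0],0.9],[[0,0,0],[-0.01,0,0],0.9],[[0,0,0],[-0.01,0,0],0.9],[[0,0,0],[-0.01,0,0],0.9]]' >/dev/null; python3 chk.py 99
python3 -m handwheel '[[[0,0,0],[-0.01,0,0],0.9],[[0,0,0],[-0.01,0,0],0.9],[[0,0,0],[-0.01,0,0],0.9],[[0,0,0],[-0.01,0,0],0.9],[[0,0,0],[-0.01,0,0],0.9]]' >/dev/null; python3 chk.py 99
python3 -m handwheel '[[[0,0,0],[-0.01,0,0],0.9],[[0,0,0],[-0.01,0,0],0.9],[[0,0,0],[-0.01,0,0],0.9],[[0,0,0],[-0.01,0,0],0.9],[[0,0,0],[-0.01,0,0],0.9]]' >/dev/null; python3 chk.py 99
python3 -m handwheel '[[[0,0,0],[-0.01,0,0],0.9],[[0,0,0],[-0.01,0,0],0.9],[[0,0,0],[-0.01,0,0],0.9],[[0,0,0],[-0.01,0,0],0.9],[[0,0,0],[-0.01,0,0],0.9]]' >/dev/null; python3 chk.py 99
python3 -m handwheel '[[[0,0,0],[-0.005,0,0],0.9],[[0,0,0],[-0.005,0,0],0.9],[[0,0,0],[0,0,0],0.9],[[0,0,0],[0,0,0],0.9]]' >/dev/null; python3 chk.py 99
python3 - <<'E'
from h import *
im=grab('wrist');cv2.imwrite('pics/w3.png',im['pixels'][:,:,::-1])
im=grab('top');cv2.imwrite('pics/t3.png',cv2.resize(im['pixels'][180:300,220:400,::-1],None,fx=4,fy=4))
E
```

```text
13.92 drag -3.2 along 221.4 pos [544.7 184.3  89.8] F [-6.3  3.7  7.6] w 25.1
14.33 drag -3.7 along 171.1 pos [541.2 134.1  89.8] F [-8.2  4.3 10.1] w 24.7
14.75 drag -3.8 along 120.9 pos [537.8  83.9  89.8] F [-6.3  4.3  9.4] w 24.9
15.17 drag -4.2 along 70.6 pos [534.3  33.8  89.8] F [-8.1  4.8 10.8] w 25.1
15.5 drag -0.4 along 58.9 pos [533.5  22.1  89.8] F [-7.2  0.9 12.1] w 25.0
```

View pics/t3.png

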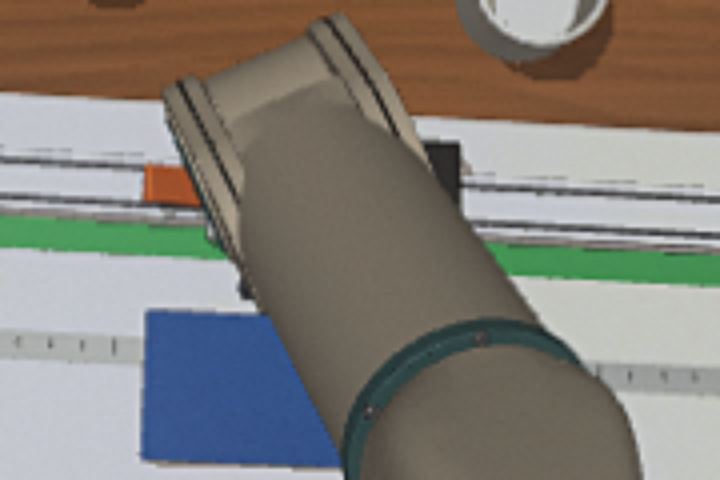

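```bash
sed -i 's/int(f>/int(abs(f)>/' chk.py
python3 -m handwheel '[[[0,0,0],[-0.006,0,0],0.9],[[0,0,0],[-0.006,0,0],0.9],[[0,0,0],[-0.006,0,0],0.9],[[0,0,0],[-0.006,0,0],0.9]]' >/dev/null; python3 chk.py 6 && python3 -m handwheel '[[[0,0,0],[-0.002,0,0],0.9],[[0,0,0],[-0.002,0,0],0.9]]' >/dev/null && python3 chk.py 6 && python3 -m handwheel '[[[0,0,0],[-0.002,0,0],0.9]]' >/dev/null && python3 chk.py 6 && python3 -m handwheel '[[[0,0,0],[-0.002,0,0],0.9]]' >/dev/null && python3 chk.py 6 && python3 -m handwheel '[[[0,0,0],[-0.002,0,0],0.9]]' >/dev/null && python3 chk.py 6 && python3 -m handwheel '[[[0,0,0],[-0.002,0,0],0.9]]' >/dev/null && python3 chk.py 6 && python3 -m handwheel '[[[0,0,0],[-0.002,0,0],0.9]]' >/dev/null && python3 chk.py 6
```

```text
15.93 drag -4.6 along 36.6 pos [ 5.32e+02 -2.00e-01  8.98e+01] F [-7.9  5.1 11. ] w 25.1
16.1 drag -3.5 along 32.1 pos [531.7  -4.6  89.8] F [-7.4  4.  11.4] w 25.0
16.18 drag -4.1 along 30.4 pos [531.6  -6.3  89.8] F [-7.1  4.6 11.4] w 24.8
16.27 drag -3.8 along 28.5 pos [531.4  -8.2  89.7] F [-7.1  4.3 11.3] w 25.2
16.35 drag -4.1 along 26.5 pos [531.3 -10.2  89.8] F [-6.9  4.5 11.3] w 24.9
16.43 drag -3.6 along 24.5 pos [531.2 -12.2  89.8] F [-7.2  4.1 11.7] w 25.1
16.52 drag -4.5 along 22.5 pos [531.  -14.2  89.8] F [-7.3  5.  11.7] w 24.8
```

```bash
python3 -m handwheel '[[[0,0,0],[-0.0015,0,0],0.9]]' >/dev/null ; python3 chk.py 5.6 && python3 -m handwheel '[[[0,0,0],[-0.0015,0,0],0.9]]' >/dev/null && python3 chk.py 5.6 && python3 -m handwheel '[[[0,0,0],[-0.0015,0,0],0.9]]' >/dev/null && python3 chk.py 5.6 && python3 -m handwheel '[[[0,0,0],[-0.0015,0,0],0.9]]' >/dev/null && python3 chk.py 5.6 && python3 -m handwheel '[[[0,0,0],[-0.0015,0,0],0.9]]' >/dev/null && python3 chk.py 5.6 && python3 -m handwheel '[[[0,0,0],[-0.0015,0,0],0.9]]' >/dev/null && python3 chk.py 5.6
```

```text
16.6 drag -3.2 along 20.9 pos [530.9 -15.8  89.8] F [-8.2  3.8 11.6] w 24.8
16.68 drag -8.9 along 20.3 pos [530.9 -16.4  89.8] F [-7.4  9.5 10.9] w 25.3
```

```bash
python3 -m handwheel '[[[0,0,0],[0,0,0],0.9],[[0,0,0],[0,0,0],0.9]]' >/dev/null; python3 chk.py 99; python3 -m handwheel '[[[0,0,0],[0,0,0],0],[[0,0,0],[0,0,0],0],[[0,0,0],[0,0,0],0],[[0,0,0],[0,0,0],0],[[0,0,0],[0,0,0],0]]' >/dev/null; python3 chk.py 99
python3 -m handwheel '[[[0,0,0],[0,0,-0.03],0],[[0,0,0],[0,0,-0.03],0],[[0,0,0],[0,0,-0.03],0],[[0,0,0],[0,0,-0.02],0],[[0,0,0],[0,0,0],0]]' >/dev/null; python3 chk.py 99
python3 - <<'E'
from h import *
im=grab('wrist');cv2.imwrite('pics/w4.png',im['pixels'][:,:,::-1])
u=np.array([np.cos(np.radians(86.04)),np.sin(np.radians(86.04)),0])
for c,z in(('blue',98),('orange',95),('red',104)):
  for b in blobs(im,c,(200,80,350,420),amin=150):
    p=onz(im,b[0],z); print(c,b[0],b[1],p.round(1),'along',(p@u).round(1))
E
```

```text
16.85 drag -5.3 along 20.3 pos [530.9 -16.4  89.8] F [-7.6  5.8 11.7] w 24.7
17.27 drag 0.5 along 17.4 pos [533.5 -19.5  88.4] F [-0.5 -0.5  0. ] w 83.0
17.68 drag 0.4 along 17.9 pos [536.1 -19.1 202.5] F [ 1.1 -0.5 -0.8] w 85.2
blue [265.9 204.8] [248, 184, 37, 41, 1357] [530.9 -14.   98. ] along 22.7
orange [334.7 239.9] [314, 80, 36, 308, 8679] [586.1 -49.8  95. ] along -9.2
orange [266.  145.6] [252, 117, 28, 59, 1543] [534.5  32.3  95. ] along 69.1
red [266.6 259.8] [246, 235, 42, 49, 1667] [528.  -59.6 104. ] along -23.0
```

View pics/w4.png

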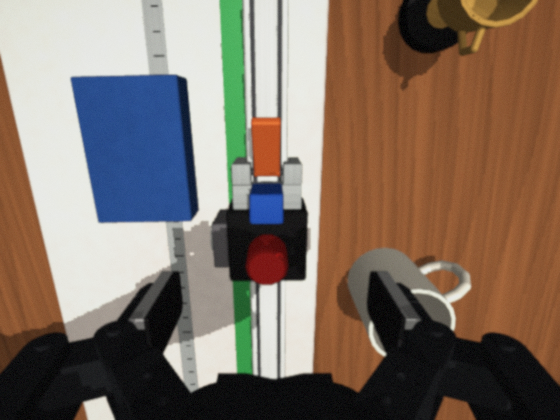

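The picture shows the stop block (266,205) flush with the black head, knob (267,260), and the raised lever (252–280, 117–176). Next I shut the fingers, move over the lever and press its end.

```bash
python3 -m handwheel '[[[0,0,0],[0.025,-0.0055,0],1],[[0,0,0],[0.025,0,0],1],[[0,0,0],[0.023,0,0],1],[[0,0,0],[0,0,0],1],[[0,0,0],[0,0,0],1]]' >/dev/null; python3 chk.py 99
python3 -m handwheel '[[[0,0,0],[0,0,0.03],1],[[0,0,0],[0,0,0.03],1],[[0,0,0],[0,0,0.02],1],[[0,0,0],[0,0,0],1],[[0,0,0],[0,0,0],1]]' >/dev/null; python3 chk.py 99
```

```text
18.15 drag 0.7 along 92.0 pos [532.   55.4 197.2] F [-0.4 -0.7 -0.7] w 25.4
18.57 drag -0.1 along 89.4 pos [531.6  52.8 117.1] F [0.4 0.  0.5] w 0.1
```

```bash
python3 -m handwheel '[[[0,0,0],[0.001,0.0035,0.005],1],[[0,0,0],[0,0,0],1]]' >/dev/null; python3 chk.py 99
python3 -m handwheel '[[[0,0,0],[0,0,0.005],1],[[0,0,0],[0,0,0.005],1]]' >/dev/null; python3 chk.py 9 && python3 -m handwheel '[[[0,0,0],[0,0,0.005],1],[[0,0,0],[0,0,0.005],1]]' >/dev/null && python3 chk.py 9 && python3 -m handwheel '[[[0,0,0],[0,0,0.005],1],[[0,0,0],[0,0,0.005],1]]' >/dev/null && python3 chk.py 9
```

```text
18.73 drag -0.5 along 91.7 pos [537.8  54.7 114. ] F [-0.2  0.5 -0.8] w -0.3
18.9 drag -4.5 along 92.4 pos [537.6  55.4 104.3] F [-0.4  4.5  6.6] w -0.2
19.07 drag -3.0 along 93.7 pos [537.6  56.7  94. ] F [0.5 3.  3.3] w -0.1
19.23 drag -2.8 along 92.6 pos [536.9  55.6  83.3] F [0.2 2.8 3.8] w -0.2
```

Lever is going down as expected, with the friction pushing the stop towards the head.

```bash
python3 -m handwheel '[[[0,0,0],[0,0,0.004],1],[[0,0,0],[0,0,0.004],1]]' >/dev/null; python3 chk.py 9; python3 -m handwheel '[[[0,0,0],[0,0,0.002],1],[[0,0,0],[0,0,0.002],1],[[0,0,0],[0,0,0.001],1],[[0,0,0],[0,0,0],1]]' >/dev/null ; python3 chk.py 9
```

```text
19.4 drag -2.7 along 91.9 pos [536.4  55.   75. ] F [0.6 2.6 4. ] w -0.1
19.73 drag -3.5 along 92.1 pos [536.4  55.2  71.9] F [-3.8  3.7 19.7] w -0.6
```

```bash
python3 -m handwheel '[[[0,0,0],[0,0,-0.02],1],[[0,0,0],[0,0,-0.03],1],[[0,0,0],[0,0,-0.03],1],[[0,0,0],[-0.03,0,-0.03],1],[[0,0,0],[-0.03,0,-0.02],1]]' >/dev/null
python3 -m handwheel '[[[0,0,0],[-0.03,0,0],1],[[0,0,0],[0,0,0],1],[[0,0,0],[0,0,0],1],[[0,0,0],[0,0,0],1]]' >/dev/null; python3 chk.py 99
python3 - <<'E'
from h import *
im=grab('wrist');cv2.imwrite('pics/w5.png',im['pixels'][:,:,::-1])
u=np.array([np.cos(np.radians(86.04)),np.sin(np.radians(86.04)),0])
for c,z in(('blue',98),('orange',73),('red',104)):
  for b in blobs(im,c,(200,80,350,420),amin=150):
    p=onz(im,b[0],z); x,y,w,h,a=b[1]; e=onz(im,(x+w/2,y),z)
    print(c,b[0],b[1],p.round(1),'along',(p@u).round(1),'far edge',(e@u).round(1))
E
```

```text
20.48 drag -0.3 along 1.7 pos [529.  -34.9 199. ] F [ 0.2  0.3 -0.5] w -0.0
blue [275.  183.9] [257, 163, 37, 41, 1374] [531.2 -12.4  98. ] along 24.3 far edge 40.5
orange [275.  118.2] [261, 80, 28, 79, 2095] [534.5  35.5  73. ] along 72.3 far edge 100.9
orange [339.4 206.8] [324, 80, 26, 236, 4493] [585.3 -42.5  73. ] along -2.0 far edge 100.9
red [275.6 240. ] [254, 218, 44, 46, 1519] [528.6 -56.7 104. ] along -20.1 far edge -1.5
```

View pics/w5.png

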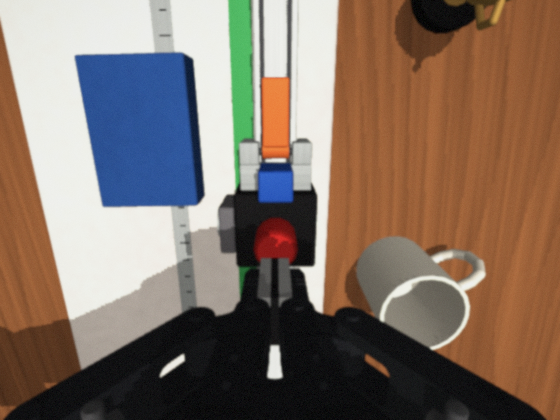

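The last picture shows the lever flat (261–289, 78–158), the stop block (275,184) flush against the head, and the gripper clear at z ≈ 199. Handing in.

```bash
python3 -c "
from cell import ctrl
print(ctrl.finish_job())"
```

```text
the job is handed in; nothing more can be done
None
```

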